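# Monthly test of the coffee corner's residual-current switch

### The arm

A 6-joint arm with a two-finger parallel gripper is mounted at the origin on the work surface. World frame = base frame: x ahead of the robot, y to its left, z up, the work surface at z = 0. Lengths are in mm, angles in rad, forces in N, time in s.
With the tool pointing down it reaches from about 350 to 775 mm from the base axis. Payload 7.3 kg.
Tool frame: the origin (TCP) lies on the centre line of the jaws, within the pads' length; the fingertips stand 14 mm ahead of it and the grasp point (between the pads) lies 5 mm behind it; z points along the fingers, y is the line along which they close (so a half turn about z gives the same grasp; the last joint's range is limited). The gripper opens to 92 mm and grips with 3 to 60 N. Pads are 19 mm wide; open, the fingers measure 130 mm over their backs; the gripper's body (75 mm by 190 mm) begins 47 mm behind the grasp point.
Start: joints at [1.153, 0.342, 1.524, -0, 1.275, -0.146], TCP at [140.928, 505.75, 240.741] pointing down, gripper open.
Joint ranges: [-2.53, 2.53], [-0.77, 2.02], [0.04, 2.7], [-1, 4.14], [0.28, 2.66], [-3.11, 3.11]. Speed limits (rad/s): [2.57, 2.57, 3.14, 3.14, 3.14, 3.14].

### API

Orientations are given as [roll, pitch, yaw] about the fixed x, y, z axes, in that order (R = Rz(yaw) Ry(pitch) Rx(roll)).
In Python, from plant import get_obs, capture, bot, spot_in, trace, pinpoint gives the robot as it stands.
- The arm moves only by the tool play_rows, never from a script. Its argument "rows" is a list of rows, each a list of 2 entries, a list of its own where there are three numbers: the shift along the world's x, y, z in units of 3 cm (1.0 is 3 cm), then the turn, a rotation vector about the world's x, y, z in units of 8 degrees (1.0 is 8 degrees). A call has 1 to 12 rows; each row shifts and turns the commanded pose from where the row before left it; what a row does not reach is not made up. A row lasts 1/8 s, in which the tool goes at most 62.5 mm and 10.7 degrees, less where a joint would pass 70% of its speed; a pose out of reach is approached as far as the arm can. A call with a number of a shift or a turn outside -1 to 1 is refused whole. A call with a gripper value outside its range is refused whole. "hand" is the opening, from -1 (shut) to 1 (fully open), set as the call begins (left out, the last holds). The fingers move at their own pace and stop on an object; the grip force is fixed at half the most. Time passes only in rows, so rows that do not move let the fingers close. It gives the time, the measured TCP pose, the force, the opening and the grip force at its end, in the units of the state.
- get_obs(): the state, without advancing time (a new reading comes with each control period).
- capture(name): name is "side" or "top"; returns a dict with "frame" (400x640x3 uint8, red, green, blue), "fov_y" (degrees; the focal length in pixels is half the picture's height over the tangent of half this angle, whatever the lens; pixels are square), "cx", "cy" (the principal point, pixels), "rvec" (rotation vector, rad) and "tvec" (3), from world to camera coordinates, as OpenCV has them. Camera axes: x right, y down, z forward; pixel columns grow to the right and rows downward; lengths in mm; the calibration is good to about 2 mm. A picture is of the moment at which its call begins. There is no depth.
- bot.close_job(): hands the job in; it is judged then, once.
Trained networks look in the newest picture that a camera, given by its name, has taken for a name from the list of things; names that differ only in an ending like _2 or _b are one class to them, and where a whole thing is asked for, a point or a joint stands for the part that bears it (a point fixed in the world has none). Each returns a list of dicts, best first, with "p" (0 to 1); they miss things now and then, are a little off and sometimes report something else, mostly with a low value. They report only what shows in the picture. A call takes as long as a camera call.
- spot_in(query, camera): "at" ([row, column] in pixels, amid what is visible of it).
- trace(query, camera): "mask" (400x640 bool, what is visible of it) and "at" ([row, column] in pixels, amid what is visible of it).
- pinpoint(query, camera): "at" ([row, column] in pixels: a listed point, or the origin of a listed thing).
The state is a dict: "time": time; "joint_positions": joint angles; "dq": joint speeds; "tau": joint torques, N m; "tool_pos": TCP position; "tcp_rot": TCP orientation; "contact_force": force on the tool from outside, world axes, zero at the start; "moment": the same for the moment, N m; "grip_width": finger opening in mm; "finger_force": force on a finger pad.
Only numpy, scipy, OpenCV 4.12 (cv2) and the standard library are available. Lean on these libraries where they do the work, as an engineer would, in place of code of your own. Each camera call takes 0.05 s, during which the arm holds its last target. There are 200 camera calls.

### The job

Do the monthly test of the safety switch on the power box: press the yellow test button so that the blue switch lever drops, then lift the lever back up until it stays up by itself. Let go of everything at the end, and leave the other things on the shelf undisturbed.

Things in the scene. Friction and masses are not known exactly. Their poses are not given: they have to be found in the camera images.
- power_box: Light grey power box screwed to the shelf, does not move, 200 deep (x) x 260 wide (y) x 103 mm high. Origin: centre of its underside; x to its high back, z up. Its top is a panel sloping at 0.30 rad, from 50 mm high at the front edge (x = -100 mm) up to 103 mm at x = +70 mm, then a flat top to the back. A grey socket cap, 54 mm square, 9 mm proud, lies 88 mm to each side of the panel's middle.
- test_top (a point): Centre of the top of the round yellow test button, 14 mm across, standing 9 mm out of the switch's white front when not pressed. Its z axis points square out of the sloping panel, x up the slope, y to the left along the panel. Press along -z. The lever's nearest edge is 24 mm to the left (+y) of the button's centre.
- rcd_test (a joint): Travel of the test button in m: 0 out, 0.006 fully in. Springs back when let go. It releases the lever at about 0.003; pressing it fully in takes less than 5 N. It dips by itself and clicks out again as the lever is lifted past its catch.
- switch_front (a point): Middle of the safety switch's white front, a plate 45 mm up the slope x 72 mm wide, 3 mm proud in the panel's middle. Axes as the box's (not tilted). Along the slope frame of test_top (x up the slope, y left), the button lies at (0, -23) mm from here, the lever's turning axis at (0, +13) mm and 14 mm deep. The panel is bare for 70 mm down the slope from here.
- lever_grip (a point): Middle of the end bar of the blue switch lever (bar 10 mm thick, 24 mm wide along y; lever 7 mm thick below it). Moves with the lever: z runs outwards along it, y to the left. The lever turns about a line along y, 32 mm from here along -z, 14 mm under the white front. The bar's top is 19 mm out of the front when up, 21 when dropped, 23 midway; its ends of travel are 26 mm apart.
- rcd_lever (a joint): Angle of the lever in rad: 0 = up (on), resting on its catch, leaning 0.5 rad up the slope from square; 0.85 = dropped (off), leaning 0.35 rad down the slope. A spring pulls it down whenever it is not caught. Lifted with some 3 to 6 N at the bar, it is caught once it passes about -0.02; its upper stop is at -0.12. It is up at the start.
- mug: Red enamel mug with a dark rim, 84 mm across, 80 mm high, handle at +y. Origin: centre of its underside.
- sugar_jar: Round clear glass jar of sugar cubes with a steel lid and knob, 90 mm across, 124 mm high. Origin: centre of its underside.
- dripper: White ceramic coffee dripper standing on its matching base, one piece, 116 mm across, 113 mm high, handle at +y. Origin: centre of its underside.
- stirrer_dispenser: Black and clear push dispenser full of brown plastic stirrers, 124 deep x 168 wide x 172 mm high, steel push bar at its front (-x). Origin: underside, middle of the body.
- canister: Round steel coffee canister with a wooden lid, 102 mm across, 116 mm high. Origin: centre of its underside.
- spoon: Steel spoon lying flat, 160 mm long along its x. Origin: its middle, on the shelf.

How it is judged:
By the outcome, as a careful person would: the job done as asked, in the order asked, and still so for the second after the job is handed in, with the robot touching nothing.
It also fails if it takes over 38 s, if anything falls off the work surface, if the arm or the gripper's body presses on something with over 40 N, if the wrist force passes 120 N, or if a joint passes its speed limit or range.

## Working session

There is one attempt and no reset: what is moved stays moved. The work goes in short steps, Python scripts to look and compute and a tool call to move; the robot and the scene stay as the last step left them, time stands still between calls to the robot, and variables do not carry over. Pictures are saved under pics/ and viewed, at most 10 in all, crops included, and the job is handed in when it is done.

Besides the shell and the picture viewer there is one more tool, called after "Call:" by a JSON object that holds its "method" and its "body", one argument or row to a line. play_rows: Moves the arm, as the interface text tells. Shifts and turns lie within -1 to 1; 1 stands for 3 cm of shift or 8 degrees of turn. Its arguments: {"type":"object","properties":{"rows":{"type":"array"},"hand":{"type":"number"}},"required":["rows"]}

```bash
mkdir -p pics; cat > h.py <<'E'
import numpy as np,cv2
from plant import *
def cam(n):
    c=capture(n);f=200/np.tan(np.radians(c["fov_y"])/2)
    K=np.array([[f,0,c["cx"]],[0,f,c["cy"]],[0,0,1.]])
    R=cv2.Rodrigues(np.array(c["rvec"],float))[0];t=np.array(c["tvec"],float)
    return c["frame"],K,R,t
def tri(c1,p1,c2,p2):
    P=[c[1]@np.c_[c[2],c[3]] for c in(c1,c2)]
    X=cv2.triangulatePoints(P[0],P[1],np.array(p1[::-1],float).reshape(2,1),np.array(p2[::-1],float).reshape(2,1)).ravel()
    return X[:3]/X[3]
def proj(c,X):
    x=c[1]@(c[2]@np.array(X,float)+c[3]);return x[1]/x[2],x[0]/x[2]
E
python3 - <<'E'
from h import *
s=cam("side");t=cam("top")
cv2.imwrite("pics/s.png",s[0][...,::-1]);cv2.imwrite("pics/t.png",t[0][...,::-1])
for q in["power_box","test_top","switch_front","lever_grip","mug","sugar_jar","dripper","stirrer_dispenser","canister","spoon"]:
    a=pinpoint(q,"side")[:2];b=pinpoint(q,"top")[:2]
    print(q,[(np.round(i["at"]),round(i["p"],2)) for i in a],[(np.round(i["at"]),round(i["p"],2)) for i in b], tri(s,a[0]["at"],t,b[0]["at"]).round(1) if a and b else None)
for c in(s,t):print((-c[2].T@c[3]).round(),c[1][0,0])
E
```

```text
power_box [(array([206., 300.]), 0.61)] [(array([247., 160.]), 0.74), (array([219., 291.]), 0.73)] [ 584.   763.5 -535.9]
test_top [(array([248., 288.]), 0.36)] [] None
switch_front [(array([182., 294.]), 0.66)] [(array([222., 297.]), 0.89)] [538.5  80.9  92.1]
lever_grip [(array([180., 296.]), 0.44)] [(array([216., 291.]), 0.58)] [554.7 103.1  85.8]
mug [(array([174., 298.]), 0.64), (array([184., 349.]), 0.24)] [(array([205., 235.]), 0.57)] [613.3 319.4 -25.9]
sugar_jar [(array([246., 286.]), 0.9)] [(array([242., 352.]), 0.93)] [ 469.3 -118.4   -4.6]
dripper [(array([144., 252.]), 0.97)] [(array([247., 158.]), 0.93)] [459.  595.3  -5.8]
stirrer_dispenser [(array([393., 359.]), 0.59)] [(array([230., 485.]), 0.76)] [ 517.5 -612.8  -10.4]
canister [(array([188., 347.]), 0.7)] [(array([167., 274.]), 0.9)] [763.4 174.2 -25.5]
spoon [(array([228., 376.]), 0.74)] [(array([165., 347.]), 0.58)] [ 765.1 -105.5   -7.1]
[  306. -1040.   824.] 401.4478296970905
[ 340.    8. 1836.] 500.59610134424014
```

View pics/s.png

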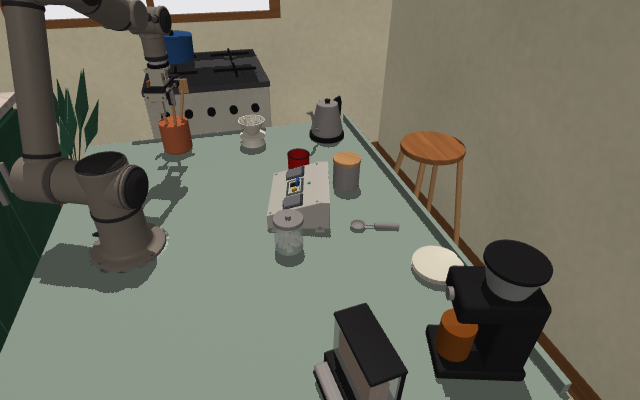

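View pics/t.png

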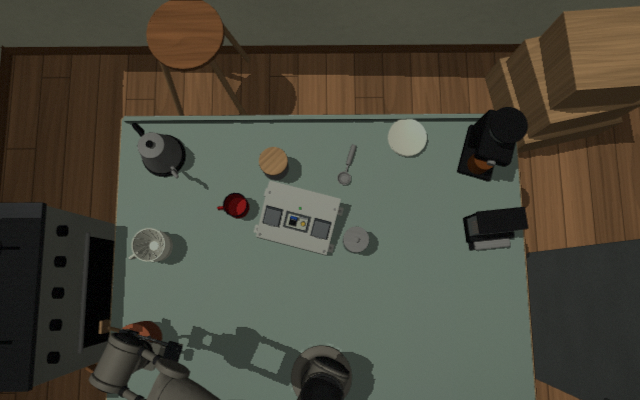

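The side view shows the box around (300,195), with the jar in front of its right end and the mug and canister behind it. The top view shows the box at about (298,217), yawed, with the switch near (297,221). I'll zoom in on both.

```bash
python3 - <<'E'
import cv2,numpy as np
s=cv2.imread("pics/s.png")[155:240,255:345];t=cv2.imread("pics/t.png")[175:260,250:345]
a=cv2.resize(s,None,fx=6,fy=6,interpolation=2);b=cv2.resize(t,None,fx=6,fy=6,interpolation=2)
cv2.imwrite("pics/sz.png",a);cv2.imwrite("pics/tz.png",b)
E
```

```text
(no output)
```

View pics/sz.png

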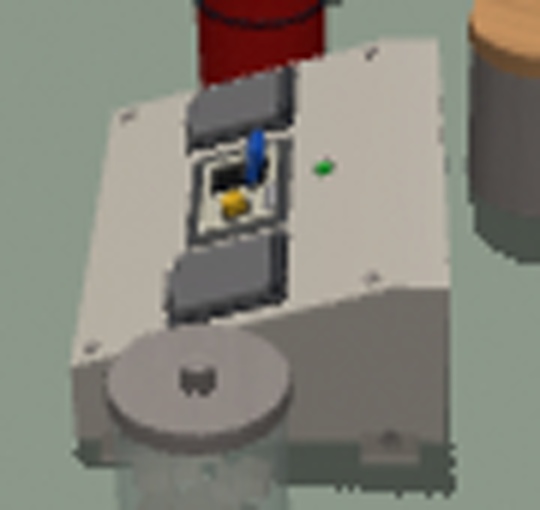

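View pics/tz.png

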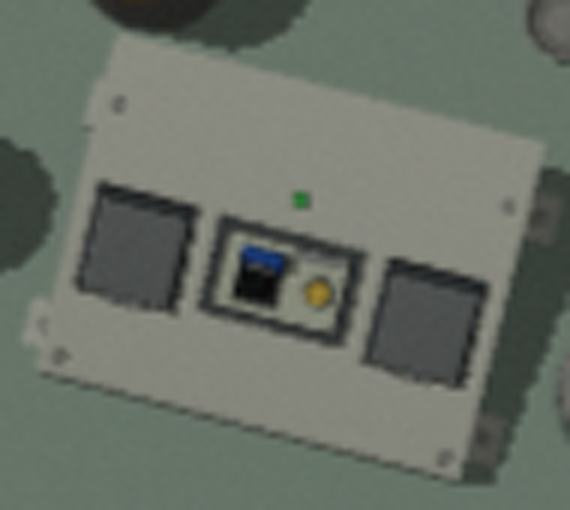

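```bash
cat > fit.py <<'E'
from h import *
from scipy.optimize import least_squares
s=cam("side");t=cam("top")
th=.302;u=np.array([np.cos(th),0,np.sin(th)]);n=np.array([-np.sin(th),0,np.cos(th)]);yv=np.array([0,1,0.])
SF=np.array([-15,0,76.5])+3*n
pts=[[100,130,103],[100,-130,103],[-100,130,50],[-100,-130,50],SF-23*yv+9*n]
tp=[(118,35),(545,145),(42,372),(463,480),(318,292)];sp=[(438,38),(447,288),(112,112),(72,367),(235,205)]
T=[((b+.5)/6-.5+175,(a+.5)/6-.5+250) for a,b in tp];S=[((b+.5)/6-.5+155,(a+.5)/6-.5+255) for a,b in sp]
Rz=lambda w:cv2.Rodrigues(np.array([0,0,w]))[0]
def W(p,X):return Rz(p[2])@np.array(X)+[p[0],p[1],0]
def r(p):
    return np.concatenate([np.subtract(proj(c,W(p,X)),o) for c,O in((s,S),(t,T)) for X,o in zip(pts,O)])
if __name__=="__main__":
    f=least_squares(r,[550,80,-.25],loss="soft_l1");p=f.x
    print(p,r(p).reshape(-1,2).round(1).tolist())
    for nm,X in (("sf",SF),("btn",SF-23*yv+9*n)): print(nm,W(p,X).round(1))
    print("tri btn",tri(s,S[4],t,T[4]), [tri(s,a,t,b).round(1).tolist() for a,b in zip(S,T)],[W(p,X).round(1).tolist() for X in pts])
    for a,nm in((.5,"up"),(-.35,"down")): print(nm,W(p,SF+13*yv-14*n+32*(np.cos(a)*n+np.sin(a)*u)).round(1))
    print("u,n,y",Rz(p[2])@u,Rz(p[2])@n,Rz(p[2])@yv)
    print(get_obs())
E
python3 fit.py
```

```text
[ 5.54030468e+02  7.70657826e+01 -2.59806242e-01] [[-0.3, -0.0], [-0.4, 0.9], [-0.3, 0.0], [-0.2, -0.1], [-1.6, -0.5], [-0.1, 0.3], [-0.3, 0.7], [-0.0, -0.4], [0.2, 0.1], [0.8, 0.6]]
sf [538.7  81.1  79.4]
btn [530.2  59.6  88. ]
tri btn [533.14078994  61.89470992  79.69687451] [[684.3, 178.2, 101.2], [616.2, -71.8, 100.1], [490.6, 226.9, 49.6], [424.5, -22.7, 49.1], [533.1, 61.9, 79.7]] [[684.1, 177.0, 103.0], [617.3, -74.3, 103.0], [490.8, 228.4, 50.0], [424.0, -22.9, 50.0], [530.2, 59.6, 88.0]]
up [552.1  91.   97.4]
down [527.3  97.6  91.4]
u,n,y [ 0.92270213 -0.24526722  0.29743029] [-0.28744846  0.07640785  0.95474354] [0.2568933  0.96643977 0.        ]
{'time': 1.2, 'joint_positions': array([ 1.15302422e+00,  3.42014345e-01,  1.52412233e+00, -2.25925849e-05,
        1.27545637e+00, -1.45988850e-01]), 'dq': array([-0.00105956,  0.00046947, -0.00078265, -0.00044492, -0.00016702,
        0.0006514 ]), 'tau': array([ 9.07980957e-04, -4.31137812e+01, -2.44481707e+01,  7.18733110e-02,
        4.85034089e-02, -6.13815405e-05]), 'tool_pos': array([140.91123228, 505.72559536, 240.72524909]), 'tcp_rot': array([-3.14158913e+00,  2.13281338e-05,  2.86981598e+00]), 'contact_force': array([ 0.38030289, -0.09247955, -0.20962657]), 'moment': array([-0.0248512 , -0.05227068, -0.0268893 ]), 'finger_force': 0.0, 'grip_width': 92.04610943136032}
```

```bash
python3 - <<'E'
import numpy as np
from scipy.spatial.transform import Rotation as Ro
a=-.2598;th=.302
Rz=Ro.from_euler('z',a);u=Rz.apply([np.cos(th),0,np.sin(th)]);n=Rz.apply([-np.sin(th),0,np.cos(th)]);y=Rz.apply([0,1,0])
G=Ro.from_matrix(np.c_[y,u,-n]);print(G.as_euler('xyz'))
C=Ro.from_euler('xyz',[-3.14159,0,2.8698])
r=(G*C.inv()).as_rotvec(degrees=True);print(r,r/8/16, np.array([361,-439,-53])/30/16)
E
```

```text
[2.83959265 0.         1.31099633]
[  9.5210693  -16.64425827 -88.57315473] [ 0.07438335 -0.13003327 -0.69197777] [ 0.75208333 -0.91458333 -0.11041667]
```

Call:
{"method": "play_rows", "body": {
  "rows": [
    [[0.75,-0.915,-0.11],[0.074,-0.13,-0.692]],
    [[0.75,-0.915,-0.11],[0.074,-0.13,-0.692]],
    [[0.75,-0.915,-0.11],[0.074,-0.13,-0.692]],
    [[0.75,-0.915,-0.11],[0.074,-0.13,-0.692]],
    [[0.75,-0.915,-0.11],[0.074,-0.13,-0.692]],
    [[0.75,-0.915,-0.11],[0.074,-0.13,-0.692]],
    [[0.75,-0.915,-0.11],[0.074,-0.13,-0.692]],
    [[0.75,-0.915,-0.11],[0.074,-0.13,-0.692]]
  ],
  "hand": -1
}}

```text
time: 2.2
tool_pos: [321.6, 285.2, 214.4]
tcp_rot: [2.99, 0.062, 2.087]
contact_force: [0.7, -0.5, -0.8]
grip_width: 16.5
finger_force: 0.0
```

Call:
{"method": "play_rows", "body": {
  "rows": [
    [[0.75,-0.915,-0.11],[0.074,-0.13,-0.692]],
    [[0.75,-0.915,-0.11],[0.074,-0.13,-0.692]],
    [[0.75,-0.915,-0.11],[0.074,-0.13,-0.692]],
    [[0.75,-0.915,-0.11],[0.074,-0.13,-0.692]],
    [[0.75,-0.915,-0.11],[0.074,-0.13,-0.692]],
    [[0.75,-0.915,-0.11],[0.074,-0.13,-0.692]],
    [[0.75,-0.915,-0.11],[0.074,-0.13,-0.692]],
    [[0.75,-0.915,-0.11],[0.074,-0.13,-0.692]],
    [[0,0,0],[0,0,0]]
  ]
}}

```text
time: 3.32
tool_pos: [501.8, 65.1, 187.7]
tcp_rot: [2.84, 0.001, 1.308]
contact_force: [0.2, 0.5, 0.0]
grip_width: 0.6
finger_force: 0.0
```

Call:
{"method": "play_rows", "body": {
  "rows": [
    [[0.196,-0.035,-0.652],[0,0,0]],
    [[0.196,-0.035,-0.652],[0,0,0]],
    [[0.196,-0.035,-0.652],[0,0,0]],
    [[0.196,-0.035,-0.652],[0,0,0]],
    [[0,0,0],[0,0,0]]
  ]
}}

```text
time: 3.95
tool_pos: [523.4, 62.8, 108.6]
tcp_rot: [2.843, 0.002, 1.312]
contact_force: [-0.6, 0.7, 0.9]
grip_width: 0.7
finger_force: 0.0
```

```bash
python3 - <<'E'
from h import *
s=cam("side");t=cam("top")
a=cv2.resize(s[0][155:225,265:325,::-1],None,fx=6.5,fy=6.5,interpolation=2);b=cv2.resize(t[0][190:250,265:325,::-1],None,fx=6.5,fy=6.5,interpolation=2)
b=cv2.copyMakeBorder(b,0,len(a)-len(b),0,0,0);cv2.imwrite("pics/p1.png",np.hstack([a,b]))
print(get_obs()["contact_force"],get_obs()["tool_pos"])
E
```

```text
[-0.26744644  0.4039993  -0.10555413] [524.24917392  62.78342262 110.16687551]
```

View pics/p1.png

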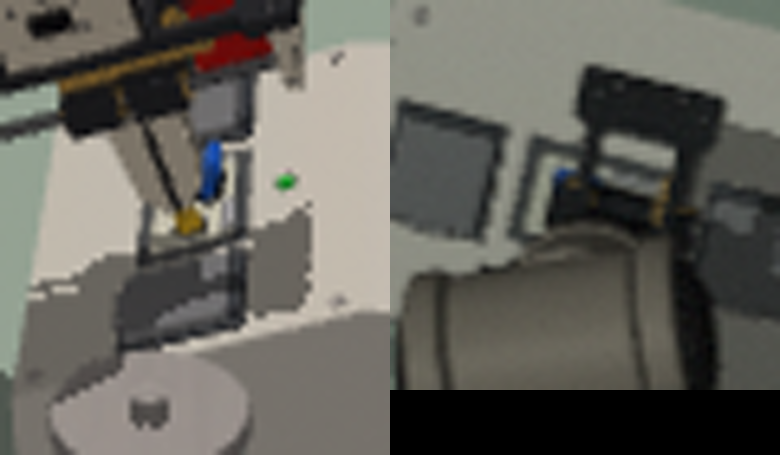

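The tip is just above the button in the side view at (187,215). The lever is up and clear of it.

Call:
{"method": "play_rows", "body": {
  "rows": [
    [[0.04,-0.06,-0.13],[0,0,0]],
    [[0.04,-0.01,-0.13],[0,0,0]],
    [[0,0,0],[0,0,0]]
  ]
}}

```text
time: 4.42
tool_pos: [527.0, 60.2, 101.9]
tcp_rot: [2.84, 0.001, 1.311]
contact_force: [-0.2, -0.1, -0.3]
grip_width: 0.2
finger_force: 0.0
```

Call:
{"method": "play_rows", "body": {
  "rows": [
    [[0.02,-0.005,-0.064],[0,0,0]],
    [[0,0,0],[0,0,0]]
  ]
}}

```text
time: 4.68
tool_pos: [527.4, 60.1, 99.9]
tcp_rot: [2.84, 0.001, 1.311]
contact_force: [-1.2, -0.6, 2.9]
grip_width: 0.6
finger_force: 1.0
```

Call:
{"method": "play_rows", "body": {
  "rows": [
    [[0.02,-0.005,-0.064],[0,0,0]],
    [[0,0,0],[0,0,0]]
  ]
}}

```text
time: 4.92
tool_pos: [528.0, 60.0, 98.0]
tcp_rot: [2.84, 0.001, 1.311]
contact_force: [-1.4, 0.1, 3.1]
grip_width: 0.2
finger_force: 1.5
```

Contact. I'll go 2 mm further and then check the lever.

Call:
{"method": "play_rows", "body": {
  "rows": [
    [[0.02,-0.005,-0.064],[0,0,0]],
    [[0,0,0],[0,0,0]]
  ]
}}

```text
time: 5.18
tool_pos: [528.6, 59.8, 96.1]
tcp_rot: [2.84, 0.001, 1.311]
contact_force: [-1.3, -1.1, 3.4]
grip_width: 0.4
finger_force: 1.9
```

```bash
python3 - <<'E'
from h import *
s=cam("side")
cv2.imwrite("pics/p2.png",cv2.resize(s[0][155:225,265:325,::-1],None,fx=6.5,fy=6.5,interpolation=2))
E
```

```text
(no output)
```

View pics/p2.png

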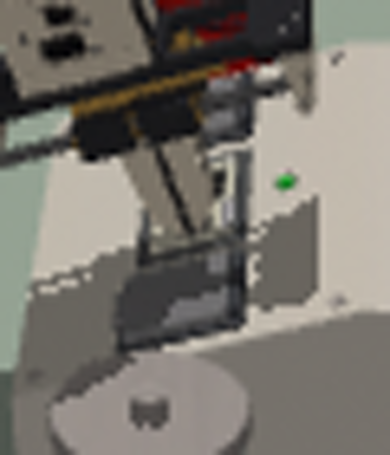

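The blue lever has left its up position near (210,165), so it has dropped. I'll back straight off, open the jaws partly and hover over the lever.

Call:
{"method": "play_rows", "body": {
  "rows": [
    [[-0.096,0.025,0.318],[0,0,0]],
    [[-0.192,0.05,0.636],[0,0,0]],
    [[-0.192,0.05,0.636],[0,0,0]],
    [[0,0,0],[0,0,0]]
  ]
}}

```text
time: 5.72
tool_pos: [514.9, 63.8, 145.4]
tcp_rot: [2.837, -0.0, 1.311]
contact_force: [0.3, 0.1, 0.3]
grip_width: 0.6
finger_force: 0.0
```

Call:
{"method": "play_rows", "body": {
  "rows": [
    [[0.035,0.61,0.025],[0,0,0]],
    [[0.035,0.61,0.025],[0,0,0]],
    [[0,0,0],[0,0,0]],
    [[0,0,0],[0,0,0]]
  ],
  "hand": -0.04
}}

```text
time: 6.22
tool_pos: [516.1, 99.8, 144.8]
tcp_rot: [2.841, 0.001, 1.311]
contact_force: [-0.7, 0.2, 0.4]
grip_width: 36.2
finger_force: 0.0
```

```bash
python3 - <<'E'
from h import *
from fit import SF,yv,n,u,W
p=[554.03,77.07,-.2598]
s=cam("side");t=cam("top")
for nm,c in(("side",s),("top",t)):
    print(nm,pinpoint("lever_grip",nm)[:1],trace("lever_grip",nm) and trace("lever_grip",nm)[0]["at"])
    for a in(.5,-.35): print(proj(c,W(p,SF+13*yv-14*n+32*(np.cos(a)*n+np.sin(a)*u))))
im=s[0][155:225,265:325,::-1];b=t[0][190:250,265:325,::-1]
a=cv2.resize(im,None,fx=6.5,fy=6.5,interpolation=2);b=cv2.resize(b,None,fx=6.5,fy=6.5,interpolation=2)
b=cv2.copyMakeBorder(b,0,len(a)-len(b),0,0,0);cv2.imwrite("pics/p3.png",np.hstack([a,b]))
print(get_obs()["tool_pos"],get_obs()["grip_width"])
E
```

```text
side [{'at': [179.5, 291.0], 'p': 0.45}] []
(np.float64(179.01085008494715), np.float64(297.5033676718296))
(np.float64(180.46271608045595), np.float64(289.9897391193473))
top [] [211.2, 310.8]
(np.float64(217.54556178276187), np.float64(294.04519089171447))
(np.float64(224.8233319333934), np.float64(292.24247909040486))
[516.367003    99.97453145 145.36756299] 44.01313754506755
```

View pics/p3.png

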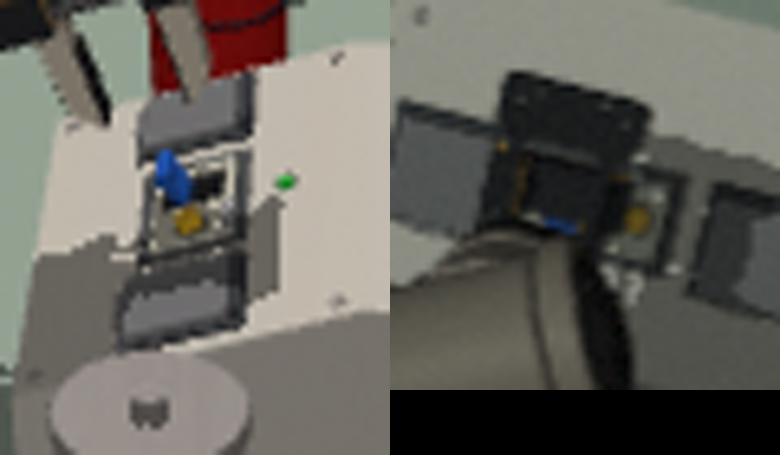

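The lever is dropped, with its bar at (168,172) in the left crop, where the model puts it. The jaws straddle it, so I'll descend.

Call:
{"method": "play_rows", "body": {
  "rows": [
    [[0.12,-0.032,-0.398],[0,0,0]],
    [[0.12,-0.032,-0.398],[0,0,0]],
    [[0.12,-0.032,-0.398],[0,0,0]],
    [[0,0,0],[0,0,0]]
  ]
}}

```text
time: 7.18
tool_pos: [526.6, 97.1, 107.9]
tcp_rot: [2.843, 0.002, 1.311]
contact_force: [-0.7, -0.2, 0.1]
grip_width: 43.7
finger_force: 0.0
```

Call:
{"method": "play_rows", "body": {
  "rows": [
    [[0.06,-0.016,-0.199],[0,0,0]],
    [[0.06,-0.016,-0.199],[0,0,0]],
    [[0,0,0],[0,0,0]]
  ]
}}

```text
time: 7.55
tool_pos: [530.6, 96.3, 97.2]
tcp_rot: [2.841, 0.001, 1.311]
contact_force: [0.6, 0.7, 0.1]
grip_width: 44.1
finger_force: 0.0
```

Call:
{"method": "play_rows", "body": {
  "rows": [
    [[0.154,-0.041,0.05],[0,0,0]],
    [[0.154,-0.041,0.05],[0,0,0]],
    [[0.154,-0.041,0.05],[0,0,0]],
    [[0.154,-0.041,0.05],[0,0,0]],
    [[0,0,0],[0,0,0]]
  ]
}}

```text
time: 8.18
tool_pos: [549.6, 91.2, 103.7]
tcp_rot: [2.84, 0.001, 1.311]
contact_force: [-1.0, 0.8, -1.4]
grip_width: 44.0
finger_force: 0.5
```

Call:
{"method": "play_rows", "body": {
  "rows": [
    [[0.154,-0.041,0.05],[0,0,0]],
    [[0.154,-0.041,0.05],[0,0,0]],
    [[0.077,-0.02,0.025],[0,0,0]],
    [[0.077,-0.02,0.025],[0,0,0]],
    [[0,0,0],[0,0,0]]
  ]
}}

```text
time: 8.8
tool_pos: [563.4, 87.6, 108.2]
tcp_rot: [2.84, 0.001, 1.311]
contact_force: [-1.1, 1.0, -0.1]
grip_width: 44.2
finger_force: 1.0
```

Call:
{"method": "play_rows", "body": {
  "rows": [
    [[0.03,-0.008,0.01],[0,0,0]],
    [[0.03,-0.008,0.01],[0,0,0]],
    [[0,0,0],[0,0,0]]
  ]
}}

```text
time: 9.18
tool_pos: [564.9, 87.2, 108.7]
tcp_rot: [2.84, 0.001, 1.311]
contact_force: [-2.2, 0.6, -1.2]
grip_width: 44.2
finger_force: 0.9
```

Call:
{"method": "play_rows", "body": {
  "rows": [
    [[0.03,-0.008,0.01],[0,0,0]],
    [[0,0,0],[0,0,0]]
  ]
}}

```text
time: 9.43
tool_pos: [565.9, 87.0, 109.0]
tcp_rot: [2.84, 0.001, 1.311]
contact_force: [-2.2, 0.9, -0.8]
grip_width: 44.1
finger_force: 0.9
```

Call:
{"method": "play_rows", "body": {
  "rows": [
    [[0.03,-0.008,0.01],[0,0,0]],
    [[0,0,0],[0,0,0]]
  ]
}}

```text
time: 9.68
tool_pos: [566.1, 86.9, 109.0]
tcp_rot: [2.841, 0.001, 1.311]
contact_force: [-4.2, 0.8, -1.2]
grip_width: 43.7
finger_force: 2.1
```

Call:
{"method": "play_rows", "body": {
  "rows": [
    [[0.03,-0.008,0.01],[0,0,0]],
    [[0,0,0],[0,0,0]]
  ]
}}

```text
time: 9.93
tool_pos: [566.3, 86.8, 108.9]
tcp_rot: [2.843, 0.001, 1.311]
contact_force: [-6.3, 1.7, 0.1]
grip_width: 44.2
finger_force: 3.3
```

Call:
{"method": "play_rows", "body": {
  "rows": [
    [[0.06,-0.016,0.02],[0,0,0]],
    [[0,0,0],[0,0,0]]
  ]
}}

```text
time: 10.18
tool_pos: [566.6, 86.7, 108.8]
tcp_rot: [2.846, 0.002, 1.31]
contact_force: [-11.5, 4.0, 0.7]
grip_width: 44.3
finger_force: 5.7
```

Call:
{"method": "play_rows", "body": {
  "rows": [
    [[-0.06,0.016,-0.02],[0,0,0]],
    [[-0.1,0.026,-0.032],[0,0,0]],
    [[-0.154,0.041,-0.05],[0,0,0]],
    [[0,0,0],[0,0,0]]
  ]
}}

```text
time: 10.68
tool_pos: [560.4, 88.5, 107.5]
tcp_rot: [2.838, 0.0, 1.311]
contact_force: [-0.2, -0.1, -0.3]
grip_width: 44.1
finger_force: 0.0
```

```bash
python3 - <<'E'
from h import *
s=cam("side")
cv2.imwrite("pics/p4.png",cv2.resize(s[0][155:225,265:325,::-1],None,fx=6.5,fy=6.5,interpolation=2))
print(get_obs()["contact_force"])
E
```

```text
[-0.04143057 -1.37057915  0.03932576]
```

View pics/p4.png

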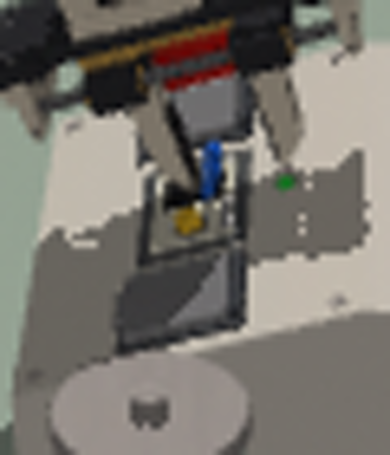

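The lever is up at (210,168) and clear of the lower finger, with no force on the tool. I'll retract along the normal.

Call:
{"method": "play_rows", "body": {
  "rows": [
    [[-0.096,0.025,0.318],[0,0,0]],
    [[-0.192,0.05,0.636],[0,0,0]],
    [[-0.192,0.05,0.636],[0,0,0]],
    [[-0.3,0.05,0.7],[0,0,0]],
    [[-0.6,0.1,0.7],[0,0,0]],
    [[-0.6,0.1,0.7],[0,0,0]],
    [[-0.6,0.1,0],[0,0,0]],
    [[-0.6,0.1,0],[0,0,0]],
    [[-0.6,0.1,0],[0,0,0]],
    [[0,0,0],[0,0,0]],
    [[0,0,0],[0,0,0]]
  ]
}}

```text
time: 12.1
tool_pos: [447.1, 108.8, 218.0]
tcp_rot: [2.839, 0.0, 1.311]
contact_force: [0.3, -0.3, 0.3]
grip_width: 44.1
finger_force: 0.0
```

```bash
python3 - <<'E'
from h import *
s=cam("side")
a=cv2.resize(s[0][155:225,265:325,::-1],None,fx=6.5,fy=6.5,interpolation=2)
t=cam("top");b=cv2.resize(t[0][100:270,220:400,::-1],None,fx=2.2,fy=2.2,interpolation=2)
b=cv2.copyMakeBorder(b,0,len(a)-len(b),0,0,0);cv2.imwrite("pics/p5.png",np.hstack([a,b]))
E
```

```text
(no output)
```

View pics/p5.png

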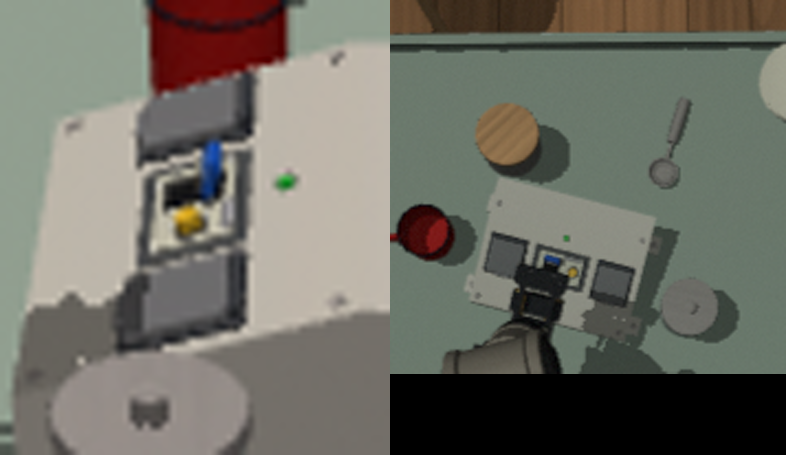

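The lever stands up by itself at (210,168), the button is out at (188,220), and the mug, jar, canister and spoon haven't moved. I'll hand in the job.

```bash
python3 -c "
from plant import bot
print(bot.close_job())"
```

```text
the job is handed in; nothing more can be done
None
```

The safety switch test is done and handed in: I pressed the yellow test button, the blue lever dropped, and I lifted it back until it stayed up by itself. The robot ended clear of everything, and the nearby things on the shelf looked unmoved in the last pictures.

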